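# Open the chute with the hooked rod and crank out three turns of pigment

### The arm

A 6-joint arm with a two-finger parallel gripper is mounted at the origin on the work surface. World frame = base frame: x ahead of the robot, y to its left, z up, the work surface at z = 0. Lengths are in m, angles in rad, forces in N, time in s.
With the tool pointing down it reaches from about 0.425 to 0.95 m from the base axis. Payload 3.5 kg.
Tool frame: the origin (TCP) lies on the centre line of the jaws, within the pads' length; the fingertips stand 11 mm ahead of it and the grasp point (between the pads) lies 8 mm behind it; y points along the fingers, x is the direction in which the jaws open and shut, and the axes are right-handed (so a half turn about y gives the same grasp; the last joint's range is limited). The gripper opens to 85 mm and grips with 20 to 120 N. Pads are 22 mm wide; open, the fingers measure 114 mm over their backs; the gripper's body (76 mm by 85 mm) begins 54 mm behind the grasp point. The pads swing forward as they close: fully open they stand 13 mm farther back than shut.
Start: joints at [-1.292, 0.286, 1.577, -0, 1.279, -0.15], TCP at [0.281, -0.614, 0.242] pointing down, gripper open.
Joint ranges: [-2.77, 2.77], [-0.9, 2.22], [0.21, 2.48], [-1.53, 4.67], [0.24, 2.81], [-2.84, 2.84]. Speed limits (rad/s): [2.79, 2.79, 3.14, 3.14, 3.14, 3.14].

### API

Orientations are given as a unit quaternion [x, y, z, w].
In Python, from plant import get_state, read_camera, sign_off gives the robot as it stands.
- The arm moves only by the shell command python3 -m inch 'ROWS' [FORCE]. ROWS is JSON, a list of rows, each an object of numbers: "ax", "ay", "az": the turn, a rotation vector about the tool's x, y, z in rad; "x", "y", "z": the shift along the tool's x, y, z in mm; "hand": the closure, from -1 (fully open) to 1 (shut). In form: [{"ax": .., "ay": .., "az": .., "x": .., "y": .., "z": .., "hand": ..}, ...]. A call has 1 to 5 rows; each row shifts and turns the commanded pose from where the row before left it, along the tool's axes as they then stand; what a row does not reach is not made up. A row lasts 1/12 s, in which the tool goes at most 41.7 mm and 7.16 degrees, less where a joint would pass 70% of its speed; a pose out of reach is approached as far as the arm can. A call with a gripper value outside its range is refused whole. The fingers move at their own pace and stop on an object; FORCE is the grip in N (left out, the last holds). Time passes only in rows, so rows that do not move let the fingers close. It gives the time, the measured TCP pose, the force and the opening at its end, in the units of the state.
- get_state(): the state, without advancing time (a new reading comes with each control period).
- read_camera(name): name is "scene" or "side" or "wrist"; returns a dict with "img" (420x560x3 uint8, red, green, blue), "fov_y" (degrees; the focal length in pixels is half the picture's height over the tangent of half this angle, whatever the lens; pixels are square), "cx", "cy" (the principal point, pixels), "T" (4x4, takes a point from camera to world coordinates); the wrist camera has in their place "T_tool_cam" (4x4, takes a point from camera to tool coordinates, whose origin is the TCP and whose axes are the tool frame's). Camera axes: x right, y down, z forward; pixel columns grow to the right and rows downward; lengths in m; the calibration is good to about 2 mm. The wrist camera is an equidistant fisheye: a pixel r from the principal point sees the ray r / f radians off the axis. A picture is of the moment at which its call begins: read the wrist's pose just before it. There is no depth.
- sign_off(): hands the job in, once; it reports no verdict.
The state is a dict: "time": time; "qpos": joint angles; "dq": joint speeds; "joint_efforts": joint torques, N m; "eef_pos": TCP position; "tcp_rot": TCP orientation; "contact_force": force on the tool from outside, world axes, zero at the start; "wrist_torque": the same for the moment, N m; "opening": opening from 0.0 (shut) to 1.0 (fully open).
Only numpy, scipy, OpenCV 4.12 (cv2) and the standard library are available. Lean on these libraries where they do the work, as an engineer would, in place of code of your own. Each camera call takes 0.05 s, during which the arm holds its last target. There are 200 camera calls.

### The job

Take the hooked rod from its two-post rest, reach it over the splash guard and pull the chute lever behind it all the way over towards you, keeping the hand itself off the guard and lever; then lay the rod back on its rest. Only then crank the pigment meter clockwise (seen from above): bring its handle round to the spout, which is where the count starts, and from there give exactly three full turns and no more, leaving the handle over the spout, the chute lever open, and the hand clear. Do not knock the other things about.

Things in the scene. Friction and masses are not known exactly. Their poses are not given: they have to be found in the camera images.
- meter: fixed round aluminium pigment meter, drum 104 mm across on a 120 mm foot, 92 mm tall. Origin: centre of the underside; z up; its small square spout sticks out of the drum's side along the meter's own -x, reaching 80 mm from the axis at 42 to 62 mm height. On top lies a horizontal crank arm (top face 100 mm above the ledge) with an upright wooden knob at its end.
- crank_axis (a point): point on the meter's vertical crank axis, 126 mm above the ledge, level with the middle of the crank's knob
- knob_center (a point): middle of the crank's upright boxwood knob: 24 mm diameter, 44 mm tall (from 102 to 146 mm above the ledge), 50 mm from the crank axis; it spins freely on its pin, so that a hand holding it can keep its direction while cranking
- crank (a joint): angle of the crank in rad, growing clockwise seen from above and counting on through all turns; 0 is the knob over the spout (meter's -x side) before the first counted turn, 2*pi the same place one turn later. It starts between -2.6 and -0.6, that is, less than half a turn short of the spout. Stiff with friction, about 2 N at the knob, it stays where it is left; there is no stop.
- guard: fixed splash guard: an upright tiled wall with a foot behind it. Origin at ledge height, 62 mm in front of the wall's front face; the guard's own +x points from the robot's side through the wall to the lever. The wall spans x 62 to 78 mm, y -75 to 75 mm and is 130 mm tall; the 10 mm thick foot spans x 78 to 182 mm. Nothing stands on the foot but the lever and its two 44 mm tall cheeks (x 112 to 148 mm, y -22 to 22 mm).
- lever_pivot (a point): pivot of the chute lever behind the wall, 130 mm along the guard's x, 30 mm above the ledge
- lever_bar (a point): middle of the lever's cross-bar: 12 mm round, 62 mm long along the guard's y, 60 mm from the pivot. With the lever closed it is 29 mm beyond the pivot (away from the robot) and 83 mm above the ledge; fully open it is 29 mm on the near side of the pivot at the same height, at mid swing 90 mm up
- lever (a joint): angle of the chute lever in rad: 0 closed (leaning away, along the guard's +x), 1.0 fully open at its stop (leaning towards the wall and the robot); it starts between 0 and 0.12 and stays where it is left, friction about 1 N at the bar
- rod_grip (a point): middle of the wooden grip of the loose hooked rod, also the grasp point: grip 80 mm long (along the rod's x), 16 mm wide (y), 22 mm tall (z). A steel rod 8 mm thick runs through it along x from -78 mm to +170 mm, where it bends straight down (rod's -z) for 95 mm. Mass about 0.12 kg, centre of mass about 35 mm ahead of the grip's middle, 10 mm below it
- rod_tip (a point): lower end of the rod's bent leg, 170 mm along x and 95 mm below the grip's middle (the round end reaches 4 mm further)
- rest_center (a point): where the middle of the rod's grip lies when the rod is on its rest, 125 mm above the ledge. The fixed rest has two thin upright posts, at -62 and +75 mm along its own x, each with a V notch 36 mm wide at the mouth (notch tops 12 mm above this point, notch bottoms 6 mm below it) that carries the bare steel rod just behind and ahead of the grip; the bent leg hangs down beyond the front post, towards the rest's +x
- canister_mid (a point): middle of a loose screw-top aluminium canister, 70 mm across, 108 mm tall, standing on the ledge
- mortar_mid (a point): middle of a loose celadon mortar, 110 mm across, 60 mm tall, its stone pestle leaning out of it to 126 mm high
- lion_mid (a point): middle of a loose yellow-lacquered lion head on a round foot, about 125 mm across, 136 mm tall
- holder_a_mid (a point): middle of a round boxwood brush holder, 46 mm across, 75 mm tall, two brushes stand out of it to 135 mm high; loose, standing on the ledge
- holder_b_mid (a point): the other, similar boxwood brush holder, same sizes
- stick_mid (a point): centre of a flat bamboo palette stick lying on the ledge, 30 x 160 x 5 mm, long along its own y
- saucer_mid (a point): middle of a white open saucer, 90 mm across, 25 mm tall, loose on the ledge
There are look-alikes about, which are no part of the job. Leave any pink, red or turquoise look-alike of the meter alone.

How it is judged:
On the way, in this order (a step that is already met when the one before it is completed fails the run):
1. the chute lever is pulled fully over with the rod (value of joint lever above 0.85 rad), for 0.2 s.
2. the rod lies back on its rest, the crank not yet at its count (distance between rod_grip and rest_center below 0.02 m and contact force between the fingers and anything else below 0.1 N and value of joint crank below 0.3 rad), for 0.2 s.
3. the crank has made one full turn past the spout (value of joint crank above 6.283 rad), for 0.1 s.
At the end, for the whole second after the job is handed in: The chute lever is open (joint above 0.85 of 1.0 rad), the crank stands three turns past its first passage of the spout (18.85 rad, within 0.25 rad), and the rod hangs on its rest, grip within 20 mm of its place, hook down and tip within 40 mm of where it hung at the start (value of joint lever above 0.85 rad and value of joint crank between 18.6 and 19.1 rad and distance between rod_grip and rest_center below 0.02 m and angle between rod_grip's own z axis and vertical below 0.2 rad and distance of rod_tip from where it was at the start of the episode below 0.04 m); the robot touches nothing.
It fails at once if the hand or arm pressed on the guard or the lever (contact force between any of the fingers, the arm and guard above 1 N).
It fails at once if cranking past the spout with the chute still closed (value of joint crank above 0.3 rad and value of joint lever below 0.8 rad).
It fails at once if cranked well past three turns (value of joint crank above 19.3 rad).
It fails at once if a bystander was knocked away (moved over 30 mm) (distance of any of canister_mid, mortar_mid, lion_mid, holder_a_mid, holder_b_mid, stick_mid, saucer_mid from where it was at the start of the episode above 0.03 m).
It also fails if it takes over 72 s, if anything falls off the work surface, if the arm or the gripper's body presses on something with over 40 N, if the wrist force passes 120 N, or if a joint passes its speed limit or range.

## Working session

There is one attempt and no reset: what is moved stays moved. The work goes in short steps, Python scripts to look and compute and a shell command to move; the robot and the scene stay as the last step left them, time stands still between calls to the robot, and variables do not carry over. Pictures are saved under pics/ and viewed, about 8 in all and at most 12, crops included, and the job is handed in when it is done.

```bash
mkdir -p pics; ls
python3 - <<'E'
from plant import *
import cv2
s=get_state();print(s)
for n in("scene","side"):
    c=read_camera(n);cv2.imwrite(f"pics/{n}0.png",c["img"][:,:,::-1]);print(n,c["fov_y"],c["cx"],c["cy"],c["T"])
c=read_camera("wrist");cv2.imwrite("pics/wrist0.png",c["img"][:,:,::-1]);print(c["fov_y"],c["T_tool_cam"])
E
```

```text
pics
{'time': 0.0, 'qpos': array([-1.29201168e+00,  2.87180737e-01,  1.57818641e+00,  6.36861668e-06,
        1.27857721e+00, -1.50022934e-01]), 'dq': array([-0.00042133,  0.00251189, -0.00097067, -0.00058874, -0.00010811,
        0.00079842]), 'joint_efforts': array([-4.81843608e-05, -4.05979908e+01, -2.92627877e+01, -1.73323897e-04,
        5.84775611e-03, -2.23958644e-06]), 'eef_pos': array([ 0.2804949 , -0.61326822,  0.24093199]), 'tcp_rot': array([-0.5943829 ,  0.38279265, -0.38154643,  0.5954839 ]), 'contact_force': array([-0.34508994,  0.2540407 ,  0.35441814]), 'wrist_torque': array([-0.0475014 , -0.02118225,  0.04623443]), 'opening': 0.9959142453270385}
scene 48.769737492245675 279.19693439609216 215.60240543703992 [[ 0.77877543  0.54493814 -0.31072698  0.92515153]
 [ 0.62729691 -0.67436517  0.38952562 -0.51327168]
 [ 0.00272392 -0.49827105 -0.86701703  1.24056319]
 [ 0.          0.          0.          1.        ]]
side 43.524361980408244 282.43810413565245 218.80046225973751 [[-0.99408316 -0.03990845  0.1010247   0.37303941]
 [-0.10611517  0.55545379 -0.82474884  1.13793808]
 [-0.0232001  -0.83058919 -0.55640215  0.86676681]
 [ 0.          0.          0.          1.        ]]
65.70646984690485 [[ 9.99999355e-01 -7.82888538e-05 -1.13299824e-03  2.20921091e-04]
 [ 1.05483338e-03 -3.05684055e-01  9.52132420e-01 -1.31107791e-01]
 [-4.20880853e-04 -9.52133001e-01 -3.05683776e-01  7.71902308e-02]
 [ 0.00000000e+00  0.00000000e+00  0.00000000e+00  1.00000000e+00]]
```

View pics/scene0.png

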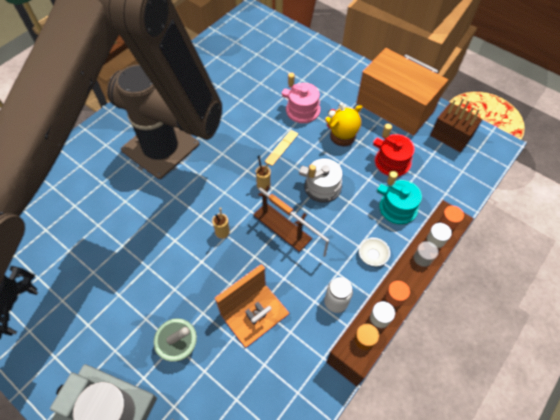

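View pics/side0.png

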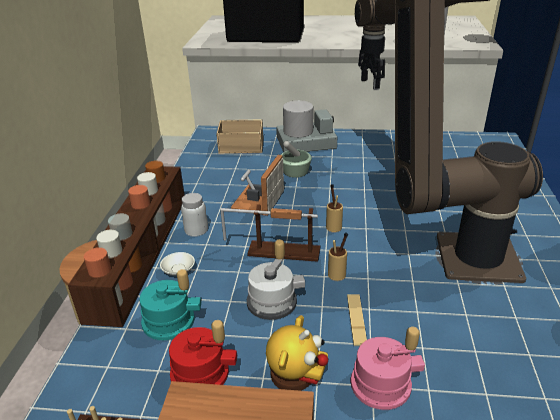

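The scene view shows the grey meter at (325,180), the rest and rod at about (285,225), the guard at (250,305), and the look-alikes at the upper right. In the side view the meter is at (272,290), the rest at (285,235) and the guard at (262,190). Next I'm enlarging both.

Run:
```python
import cv2
a=cv2.imread("pics/scene0.png")[150:350,205:405];cv2.imwrite("pics/c1.png",cv2.resize(a,(600,600),interpolation=cv2.INTER_CUBIC))
a=cv2.imread("pics/side0.png")[145:320,165:365];cv2.imwrite("pics/c2.png",cv2.resize(a,(680,595),interpolation=cv2.INTER_CUBIC))
```

```text
(no output)
```

View pics/c1.png

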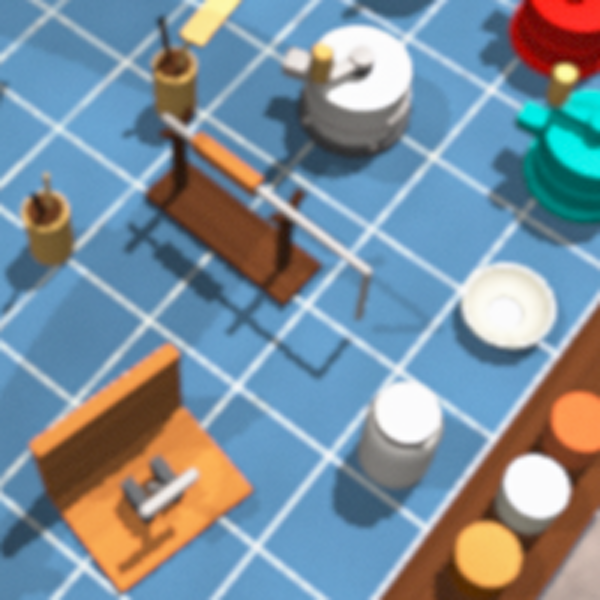

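View pics/c2.png

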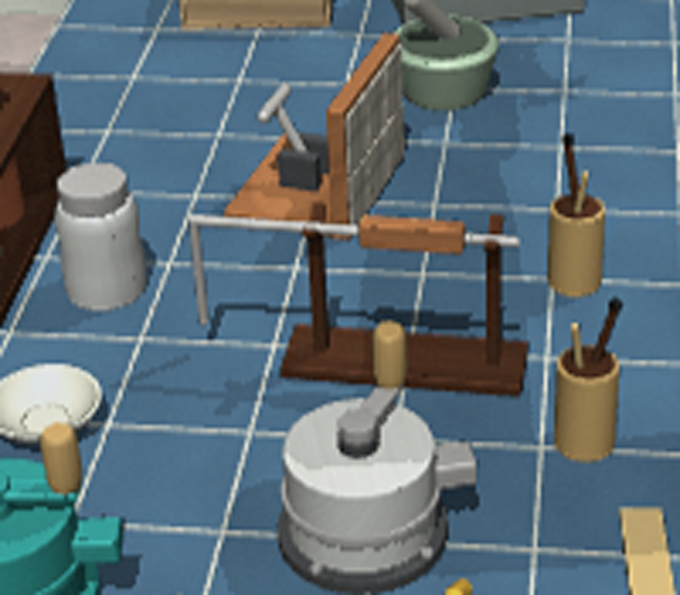

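Positions in the crops: rod rear end c1(165,118)/c2(518,241), bend (370,270)/(192,219), lever bar (170,492)/(275,103), crank hub (362,60)/(360,425), knob top (322,50)/(390,328), spout tip (287,62)/(475,465). I'll triangulate these.

```bash
cat > h.py <<'E'
import numpy as np
from plant import *
from scipy.spatial.transform import Rotation as R
def ray(c,uv,T=None):
    T=c["T"] if T is None else T
    f=210/np.tan(np.radians(c["fov_y"]/2))
    d=np.array([(uv[0]-c["cx"])/f,(uv[1]-c["cy"])/f,1.])
    return T[:3,3],T[:3,:3]@d
def plane(c,uv,z,T=None):
    o,d=ray(c,uv,T);return o+d*(z-o[2])/d[2]
def tri(r1,r2):
    A=np.stack([r1[1],-r2[1]],1);t=np.linalg.lstsq(A,r2[0]-r1[0],rcond=None)[0]
    a=r1[0]+r1[1]*t[0];b=r2[0]+r2[1]*t[1];return (a+b)/2,np.linalg.norm(a-b)
def wristray(c,uv,pos,q):
    f=210/np.tan(np.radians(c["fov_y"]/2))
    d=np.array([uv[0]-c["cx"],uv[1]-c["cy"]]);r=np.hypot(*d);th=r/f
    d=np.array([*(d/max(r,1e-9)*np.sin(th)),np.cos(th)])
    T=np.eye(4);T[:3,:3]=R.from_quat(q).as_matrix();T[:3,3]=pos;T=T@c["T_tool_cam"]
    return T[:3,3],T[:3,:3]@d
E
python3 - <<'E'
from h import *
np.set_printoptions(precision=4,suppress=True)
s=read_camera("scene");d=read_camera("side")
P=dict(rear=((165,118),(518,241),.125),bend=((370,270),(192,219),.125),tip=((360,315),(206,320),.028),
gripA=((197,140),(464,238),.125),gripB=((260,188),(360,233),.125),
wallL=((32,442),(400,38),.13),wallR=((172,350),(333,107),.13),bar1=((143,513),(286,90),.083),bar2=((197,472),(265,117),.083),
footR=((250,492),(228,210),.01),hub=((362,60),(360,425),.105),drum=((358,74),(360,447),.092),knob=((322,48),(390,328),.146),spout=((287,60),(475,462),.055),
can=((408,412),(92,185),.108),hb=((177,65),(588,365),.075),ha=((47,215),(578,212),.075))
for k,(a,b,z) in P.items():
    a=(205+a[0]/3,150+a[1]/3);b=(165+b[0]/3.4,145+b[1]/3.4)
    p,e=tri(ray(s,a),ray(d,b));print(k,p,"err%.4f"%e,plane(s,a,z)[:2],plane(d,b,z)[:2])
print("mortar",plane(s,(176,338),.06),"saucer",plane(s,(374,251),.025),"lion",plane(s,(345,125),.07))
st=get_state();print(R.from_quat(st["tcp_rot"]).as_matrix())
E
```

```text
rear [0.4238 0.0208 0.1246] err0.0076 [0.4279 0.021 ] [0.4203 0.0188]
bend [0.6736 0.0103 0.1271] err0.0060 [0.676  0.0121] [0.6717 0.006 ]
tip [0.6719 0.0101 0.031 ] err0.0081 [0.6752 0.0125] [0.6692 0.0045]
gripA [0.4641 0.0204 0.1254] err0.0070 [0.4675 0.021 ] [0.461  0.0176]
gripB [0.543  0.0169 0.1242] err0.0063 [0.5465 0.0171] [0.54   0.0163]
wallL [ 0.5467 -0.299   0.1273] err0.0077 [ 0.5515 -0.2988] [ 0.5427 -0.2967]
wallR [ 0.5873 -0.1622  0.1318] err0.0047 [ 0.5891 -0.1611] [ 0.5857 -0.1669]
bar1 [ 0.6492 -0.2776  0.0828] err0.0057 [ 0.652 -0.277] [ 0.6466 -0.2788]
bar2 [ 0.6608 -0.2219  0.0852] err0.0093 [ 0.6648 -0.2203] [ 0.6574 -0.2282]
footR [ 0.6933 -0.1868  0.0085] err0.0090 [ 0.6979 -0.1861] [ 0.6886 -0.1865]
hub [0.5207 0.2114 0.0973] err0.0084 [0.5276 0.2072] [0.5154 0.2187]
drum [0.5211 0.2085 0.0758] err0.0069 [0.5301 0.199 ] [0.5149 0.226 ]
knob [0.5019 0.1671 0.1476] err0.0043 [0.5035 0.1684] [0.5002 0.1637]
spout [0.4441 0.1909 0.0522] err0.0079 [0.4493 0.1898] [0.4402 0.1921]
can [ 0.7751 -0.07    0.104 ] err0.0055 [ 0.7782 -0.0707] [ 0.7704 -0.0646]
hb [0.3685 0.1027 0.0735] err0.0082 [0.3736 0.1022] [0.3647 0.102 ]
ha [ 0.3811 -0.1095  0.0687] err0.0093 [ 0.389  -0.1112] [ 0.3768 -0.1031]
mortar [ 0.5232 -0.4287  0.06  ] saucer [0.7777 0.1135 0.025 ] lion [0.4584 0.4158 0.07  ]
[[ 0.4157 -0.0003  0.9095]
 [-0.9095  0.0011  0.4157]
 [-0.0011 -1.      0.0002]]
```

Triangulated heights and lengths agree with the given sizes: the rod is 250 mm long at z≈0.125, and the wall-to-bar distance is 90 mm. The grip is at (0.503, 0.018) with yaw -2.4°. The guard yaw is about -13.5° with its origin at about (0.503, -0.212). First I'll turn the tool to match the rod.

```bash
python3 -m inch '[{"ay":0.118},{"ay":0.118},{"ay":0.118},{"ay":0.118},{"z":20}]'
cat >> h.py <<'E'
def to(x,y,z,yaw=None):
    "tool shifts (mm) to bring TCP to a world point, plus yaw left as ay"
    s=get_state();M=R.from_quat(s["tcp_rot"]).as_matrix();p=s["eef_pos"]
    d=M.T@(np.array([x,y,z])-p)*1000
    psi=np.degrees(np.arctan2(M[1,2],M[0,2]))
    print("t%.2f pos"%s["time"],p.round(4),"yaw %.1f"%psi,"down",M[:,1].round(3),"shift",d.round(1),"" if yaw is None else "ay %.3f"%(-np.radians(yaw-psi)),"F",s["contact_force"].round(1),"open %.3f"%s["opening"],"q",s["qpos"].round(2))
E
python3 -c "
from h import *
to(.503,.018,.242,-2.4)"
```

```text
t0.25 pos [ 0.2806 -0.6136  0.2417] yaw 24.6 down [-0.     0.001 -1.   ] shift [-4.820e+02  3.000e-01  4.648e+02] ay 0.471 F [ 0.6 -0.  -0.5] open 1.000 q [-1.29  0.29  1.58 -0.    1.28 -0.15]validation failed for argument at $[0]...
```

```bash
python3 -m inch '[{"ax":0,"ay":0.118,"az":0,"x":0,"y":0,"z":0,"hand":-1},{"ax":0,"ay":0.118,"az":0,"x":0,"y":0,"z":0,"hand":-1},{"ax":0,"ay":0.118,"az":0,"x":0,"y":0,"z":0,"hand":-1},{"ax":0,"ay":0.118,"az":0,"x":0,"y":0,"z":0,"hand":-1}]'; python3 -c "
from h import *
to(.503,.018,.242,-2.4)"
```

```text
time: 0.58
eef_pos: [0.2807, -0.6137, 0.2421]
tcp_rot: [-0.488, 0.512, -0.512, 0.488]
contact_force: [-0.0, -0.2, -0.6]
opening: 0.997
t0.58 pos [ 0.2807 -0.6137  0.2421] yaw -2.8 down [-0.  0. -1.] shift [-6.419e+02  3.000e-01  1.911e+02] ay -0.007 F [-0.  -0.2 -0.6] open 0.997 q [-1.29  0.29  1.58 -0.    1.28  0.33]
```

```bash
for i in 1 2 3; do python3 -m inch '[{"ax":0,"ay":0,"az":0,"x":-38,"y":0,"z":11,"hand":-1},{"ax":0,"ay":0,"az":0,"x":-38,"y":0,"z":11,"hand":-1},{"ax":0,"ay":0,"az":0,"x":-38,"y":0,"z":11,"hand":-1},{"ax":0,"ay":0,"az":0,"x":-38,"y":0,"z":11,"hand":-1},{"ax":0,"ay":0,"az":0,"x":-38,"y":0,"z":11,"hand":-1}]' >/dev/null; done; python3 -c "
from h import *
to(.503,.018,.242,-2.4)"
```

```text
t1.83 pos [ 0.4703 -0.0496  0.2426] yaw -2.5 down [ 0.001 -0.    -1.   ] shift [-68.9   0.6  29.8] ay -0.001 F [ 0.3 -0.3  0.6] open 1.001 q [-0.32 -0.17  2.06 -0.    1.26  1.29]
```

Next I'll go above the grip and take a wrist picture for a closer look.

```bash
python3 -m inch '[{"ax":0,"ay":0,"az":0,"x":-35,"y":0,"z":15,"hand":-1},{"ax":0,"ay":0,"az":0,"x":-34,"y":0,"z":15,"hand":-1},{"ax":0,"ay":0,"az":0,"x":0,"y":0,"z":0,"hand":-1},{"ax":0,"ay":0,"az":0,"x":0,"y":0,"z":0,"hand":-1}]' ; python3 -c "
from h import *
import cv2
to(.503,.018,.117,-2.4)
c=read_camera('wrist');cv2.imwrite('pics/w1.png',c['img'][:,:,::-1])
s=read_camera('side');
"
```

```text
time: 2.17
eef_pos: [0.5033, 0.0178, 0.2422]
tcp_rot: [-0.49, 0.51, -0.51, 0.49]
contact_force: [0.8, -0.8, -0.2]
opening: 0.997
t2.17 pos [0.5033 0.0178 0.2422] yaw -2.2 down [-0. -0. -1.] shift [ -0.2 125.2  -0.2] ay 0.003 F [ 0.8 -0.8 -0.2] open 0.997 q [-0.17 -0.1   1.99 -0.    1.25  1.44]
```

View pics/w1.png

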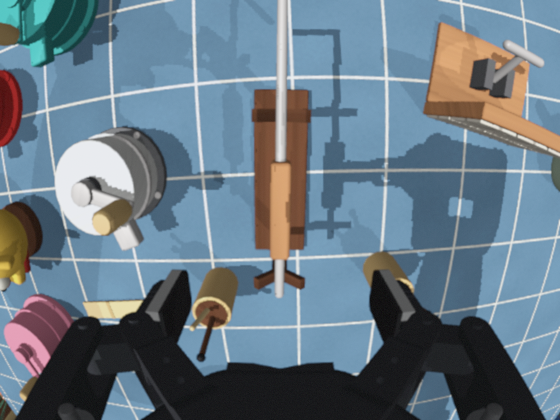

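The grip spans (281,163) to (281,258), centred between the jaws. The bar ends are at (508,46) and (540,62), the hub is at (86,192), and the knob top is at (103,217). I'll check these on planes.

```bash
python3 - <<'E'
from h import *
st=get_state();c=read_camera("wrist")
for k,uv,z in(("gf",(281,163),.13),("gr",(281,258),.13),("rodfar",(284,30),.125),("bar1",(508,46),.083),("bar2",(540,62),.083),("hub",(86,192),.112),("knobtop",(103,219),.146),("spout",(130,238),.06),("wallR",(428,110),.13),("footR",(441,25),.01),("knobbase",(120,208),.104)):
    o,d=wristray(c,uv,st["eef_pos"],st["tcp_rot"]);print(k,(o+d*(z-o[2])/d[2]).round(4))
E
python3 -m inch '[{"ax":0,"ay":0,"az":0,"x":0,"y":35,"z":0,"hand":-1},{"ax":0,"ay":0,"az":0,"x":0,"y":35,"z":0,"hand":-1},{"ax":0,"ay":0,"az":0,"x":0,"y":25,"z":0,"hand":-1},{"ax":0,"ay":0,"az":0,"x":0,"y":0,"z":0,"hand":-1}]'
```

```text
gf [0.5408 0.0129 0.13  ]
gr [0.462  0.0163 0.13  ]
rodfar [0.643  0.0063 0.125 ]
bar1 [ 0.6581 -0.229   0.083 ]
bar2 [ 0.6487 -0.2789  0.083 ]
hub [0.5239 0.1972 0.112 ]
knobtop [0.5074 0.1609 0.146 ]
spout [0.4561 0.1862 0.06  ]
wallR [ 0.5813 -0.1048  0.13  ]
footR [ 0.6888 -0.1845  0.01  ]
knobbase [0.5041 0.1664 0.104 ]
time: 2.65
eef_pos: [0.4985, 0.0153, 0.1413]
tcp_rot: [-0.491, 0.515, -0.508, 0.486]
contact_force: [-2.3, -0.1, -0.6]
opening: 1.001
```

```bash
python3 -m inch '[{"ax":0,"ay":0,"az":0,"x":0,"y":0,"z":0,"hand":-1},{"ax":0,"ay":0,"az":0,"x":0,"y":0,"z":0,"hand":-1}]'; python3 -c "
from h import *
import cv2
to(.5025,.0155,.117,-2.4)
c=read_camera('wrist');cv2.imwrite('pics/w2.png',c['img'][:,:,::-1])
"
```

```text
time: 2.82
eef_pos: [0.5041, 0.015, 0.1491]
tcp_rot: [0.488, -0.51, 0.512, -0.489]
contact_force: [-0.0, -0.2, 1.3]
opening: 0.997
t2.82 pos [0.5041 0.015  0.1491] yaw -2.6 down [ 0.003 -0.    -1.   ] shift [-0.4 32.1 -1.7] ay -0.003 F [-0.  -0.2  1.3] open 0.997 q [-0.17  0.01  2.07 -0.    1.06  1.44]
```

View pics/w2.png

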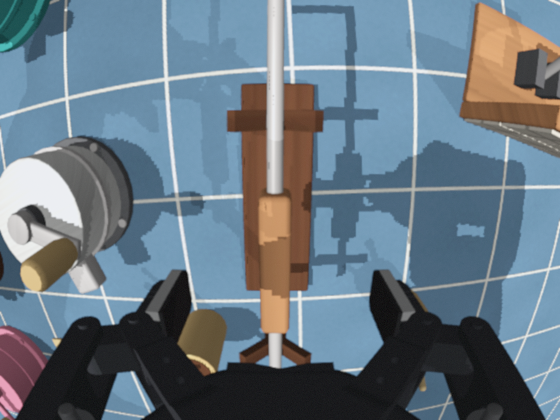

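The rod runs centrally between the jaws, at image x≈275 against a jaw centre of about 280. I'll descend and grip.

```bash
python3 -m inch '[{"ax":0,"ay":0,"az":0,"x":0,"y":16,"z":-1,"hand":-1},{"ax":0,"ay":0,"az":0,"x":0,"y":16,"z":0,"hand":-1},{"ax":0,"ay":0,"az":0,"x":0,"y":0,"z":0,"hand":-1}]' 110;  python3 -m inch '[{"ax":0,"ay":0,"az":0,"x":0,"y":0,"z":0,"hand":1},{"ax":0,"ay":0,"az":0,"x":0,"y":0,"z":0,"hand":1},{"ax":0,"ay":0,"az":0,"x":0,"y":0,"z":0,"hand":1},{"ax":0,"ay":0,"az":0,"x":0,"y":0,"z":0,"hand":1},{"ax":0,"ay":0,"az":0,"x":0,"y":0,"z":0,"hand":1}]' 110; python3 -m inch '[{"ax":0,"ay":0,"az":0,"x":0,"y":0,"z":0,"hand":1},{"ax":0,"ay":0,"az":0,"x":0,"y":0,"z":0,"hand":1},{"ax":0,"ay":0,"az":0,"x":0,"y":0,"z":0,"hand":1},{"ax":0,"ay":0,"az":0,"x":0,"y":0,"z":0,"hand":1}]' 110; python3 -c "
from h import *
to(.503,.018,.117,-2.4)"
```

```text
time: 3.12
eef_pos: [0.5016, 0.016, 0.1149]
tcp_rot: [-0.489, 0.511, -0.51, 0.489]
contact_force: [-1.1, 0.3, -1.0]
opening: 0.999
time: 3.53
eef_pos: [0.5027, 0.0161, 0.1163]
tcp_rot: [0.489, -0.51, 0.511, -0.489]
contact_force: [-0.3, 0.4, -0.1]
opening: 0.296
time: 3.87
eef_pos: [0.5026, 0.0178, 0.1164]
tcp_rot: [-0.487, 0.512, -0.51, 0.49]
contact_force: [-1.0, 5.5, 3.4]
opening: 0.17
t3.87 pos [0.5026 0.0178 0.1164] yaw -2.6 down [ 0.001  0.004 -1.   ] shift [-0.2 -0.6  0.3] ay -0.003 F [-1.   5.5  3.4] open 0.170 q [-0.17  0.05  2.09  0.01  1.    1.44]
```

```bash
python3 -m inch '[{"ax":0,"ay":0,"az":0,"x":0,"y":-20,"z":0,"hand":1},{"ax":0,"ay":0,"az":0,"x":0,"y":-35,"z":0,"hand":1},{"ax":0,"ay":0,"az":0,"x":0,"y":-35,"z":0,"hand":1},{"ax":0,"ay":0,"az":0,"x":0,"y":-35,"z":0,"hand":1},{"ax":0,"ay":0,"az":0,"x":0,"y":-30,"z":0,"hand":1}]';python3 -m inch '[{"ax":0,"ay":0,"az":0,"x":0,"y":0,"z":0,"hand":1},{"ax":0,"ay":0,"az":0,"x":0,"y":0,"z":0,"hand":1}]'; python3 -c "
from h import *
import cv2
to(.512,-.214,.27,-13.5)
a=[read_camera('scene')['img'][150:310,205:405,::-1],read_camera('side')['img'][100:260,185:385,::-1]]
cv2.imwrite('pics/p1.png',cv2.resize(np.hstack(a),(800,320),interpolation=cv2.INTER_CUBIC))
"
```

```text
time: 4.28
eef_pos: [0.502, 0.0162, 0.2726]
tcp_rot: [0.489, -0.51, 0.511, -0.489]
contact_force: [0.6, -0.3, -2.3]
opening: 0.171
time: 4.45
eef_pos: [0.503, 0.016, 0.2726]
tcp_rot: [0.488, -0.509, 0.512, -0.49]
contact_force: [0.1, 0.1, -1.4]
opening: 0.168
t4.45 pos [0.503  0.016  0.2726] yaw -2.5 down [ 0.005 -0.001 -1.   ] shift [229.4   2.8  18.9] ay 0.193 F [ 0.1  0.1 -1.4] open 0.168 q [-0.17 -0.13  1.96 -0.    1.3   1.44]
```

View pics/p1.png

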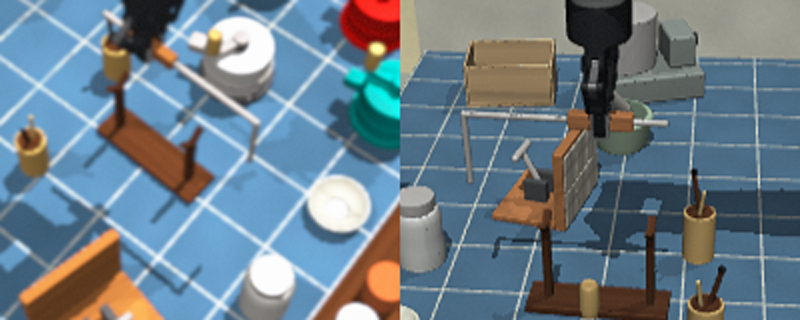

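```bash
python3 -m inch '[{"ax":0,"ay":0,"az":0,"x":39,"y":0,"z":3,"hand":1},{"ax":0,"ay":0,"az":0,"x":39,"y":0,"z":3,"hand":1},{"ax":0,"ay":0,"az":0,"x":39,"y":0,"z":3,"hand":1},{"ax":0,"ay":0,"az":0,"x":39,"y":0,"z":3,"hand":1},{"ax":0,"ay":0,"az":0,"x":39,"y":0,"z":3,"hand":1}]' >/dev/null; python3 -m inch '[{"ax":0,"ay":0,"az":0,"x":39,"y":0,"z":3,"hand":1},{"ax":0,"ay":0.087,"az":0,"x":0,"y":0,"z":0,"hand":1},{"ax":0,"ay":0.087,"az":0,"x":0,"y":0,"z":0,"hand":1},{"ax":0,"ay":0,"az":0,"x":0,"y":0,"z":0,"hand":1},{"ax":0,"ay":0,"az":0,"x":0,"y":0,"z":0,"hand":1}]'; python3 -c "
from h import *
to(.5115,-.2205,.144,-12.5)"
```

```text
time: 5.38
eef_pos: [0.5091, -0.218, 0.2678]
tcp_rot: [-0.444, 0.552, -0.549, 0.443]
contact_force: [0.6, -0.3, -1.1]
opening: 0.168
t5.38 pos [ 0.5091 -0.218   0.2678] yaw -12.3 down [-0.004  0.003 -1.   ] shift [  2.2 123.7   3.5] ay 0.003 F [ 0.6 -0.3 -1.1] open 0.168 q [-0.59  0.    1.85  0.    1.3   1.2 ]
```

```bash
python3 -m inch '[{"ax":0,"ay":0,"az":0,"x":2,"y":30,"z":4,"hand":1},{"ax":0,"ay":0,"az":0,"x":0,"y":35,"z":0,"hand":1},{"ax":0,"ay":0,"az":0,"x":0,"y":0,"z":0,"hand":1},{"ax":0,"ay":0,"az":0,"x":0,"y":0,"z":0,"hand":1}]'; python3 -c "
from h import *
import cv2
to(.5115,-.2205,.144,-12.5)
a=[read_camera('scene')['img'][210:370,205:355,::-1],read_camera('side')['img'][110:270,205:355,::-1]]
cv2.imwrite('pics/p2.png',cv2.resize(np.hstack(a),(800,427),interpolation=cv2.INTER_CUBIC))
"
```

```text
time: 5.72
eef_pos: [0.5118, -0.2195, 0.2023]
tcp_rot: [-0.444, 0.553, -0.548, 0.443]
contact_force: [1.0, -0.6, -1.5]
opening: 0.168
t5.72 pos [ 0.5118 -0.2195  0.2023] yaw -12.3 down [-0.006  0.004 -1.   ] shift [ 1.2 58.3  0.3] ay 0.003 F [ 1.  -0.6 -1.5] open 0.168 q [-0.59  0.07  1.9   0.    1.18  1.2 ]
```

View pics/p2.png

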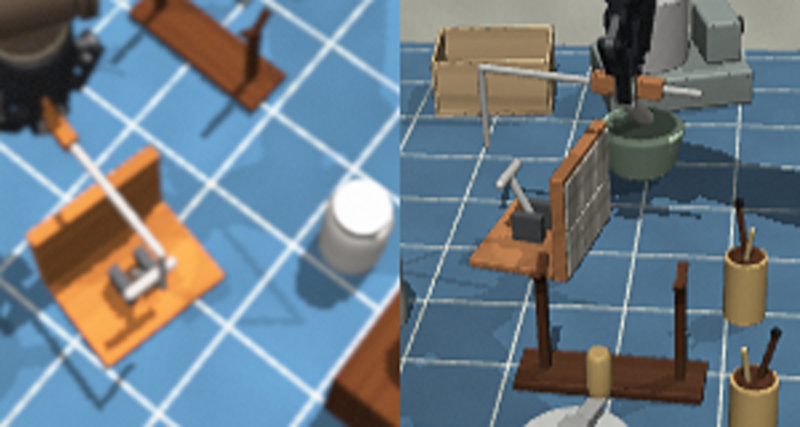

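The rod is level, with the bend at scene (170,263)/side (484,68) and the tip at side (487,143). I'll check these against the bar.

Run:
```python
from h import *
s=read_camera("scene");d=read_camera("side");k=8/3
S=lambda u,v:ray(s,(205+u/k,210+v/k));D=lambda u,v:ray(d,(205+(u-400)/k,110+v/k))
print("bend",tri(S(170,263),D(484,68)))
o,r=D(487,143);print("tip",o+r*(.119-o[2])/r[2])
o,r=D(508,175);print("bar",o+r*(.084-o[2])/r[2])
```

```text
bend (array([ 0.68279256, -0.25976703,  0.2100213 ]), np.float64(0.01858127122544034))
tip [ 0.67690257 -0.260553    0.119     ]
bar [ 0.65310892 -0.25013552  0.084     ]
```

The leg is about 24 mm beyond the bar and well within its length. Lowering, then pulling.

```bash
python3 -m inch '[{"ax":0,"ay":0,"az":0,"x":0,"y":30,"z":0,"hand":1},{"ax":0,"ay":0,"az":0,"x":0,"y":27,"z":0,"hand":1},{"ax":0,"ay":0,"az":0,"x":0,"y":0,"z":0,"hand":1},{"ax":0,"ay":0,"az":0,"x":0,"y":0,"z":0,"hand":1}]'; python3 -m inch '[{"ax":0,"ay":0,"az":0,"x":0,"y":0,"z":-8,"hand":1},{"ax":0,"ay":0,"az":0,"x":0,"y":0,"z":-8,"hand":1},{"ax":0,"ay":0,"az":0,"x":0,"y":0,"z":-8,"hand":1},{"ax":0,"ay":0,"az":0,"x":0,"y":0,"z":-8,"hand":1},{"ax":0,"ay":0,"az":0,"x":0,"y":0,"z":-8,"hand":1}]';python3 -m inch '[{"ax":0,"ay":0,"az":0,"x":0,"y":0,"z":-8,"hand":1},{"ax":0,"ay":0,"az":0,"x":0,"y":0,"z":-8,"hand":1},{"ax":0,"ay":0,"az":0,"x":0,"y":0,"z":-6,"hand":1},{"ax":0,"ay":0,"az":0,"x":0,"y":0,"z":0,"hand":1}]'; python3 -c "
from h import *
to(.5115,-.2205,.144,-12.5)"
```

```text
time: 6.25
eef_pos: [0.5132, -0.221, 0.1484]
tcp_rot: [-0.443, 0.552, -0.551, 0.443]
contact_force: [0.3, -0.4, -1.0]
opening: 0.169
time: 6.67
eef_pos: [0.4749, -0.2132, 0.1504]
tcp_rot: [0.442, -0.55, 0.553, -0.443]
contact_force: [1.9, -1.0, 0.2]
opening: 0.167
time: 7.0
eef_pos: [0.4519, -0.208, 0.1484]
tcp_rot: [0.443, -0.551, 0.552, -0.442]
contact_force: [1.1, -1.0, 1.1]
opening: 0.17
t7.00 pos [ 0.4519 -0.208   0.1484] yaw -12.5 down [ 0.    -0.001 -1.   ] shift [-0.7  4.4 60.9] ay -0.000 F [ 1.1 -1.   1.1] open 0.170 q [-0.64 -0.01  2.09 -0.    1.06  1.15]
```

```bash
python3 -m inch '[{"ax":0,"ay":0,"az":0,"x":0,"y":0,"z":-5,"hand":1},{"ax":0,"ay":0,"az":0,"x":0,"y":0,"z":-4,"hand":1},{"ax":0,"ay":0,"az":0,"x":0,"y":0,"z":-3,"hand":1},{"ax":0,"ay":0,"az":0,"x":0,"y":0,"z":0,"hand":1},{"ax":0,"ay":0,"az":0,"x":0,"y":0,"z":0,"hand":1}]'; python3 -c "
from h import *
import cv2
to(.5115,-.2205,.144,-12.5)
a=[read_camera('scene')['img'][210:370,205:355,::-1],read_camera('side')['img'][110:270,205:355,::-1]]
cv2.imwrite('pics/p3.png',cv2.resize(np.hstack(a),(800,427),interpolation=cv2.INTER_CUBIC))
"
```

```text
time: 7.42
eef_pos: [0.442, -0.2073, 0.1494]
tcp_rot: [0.442, -0.55, 0.554, -0.442]
contact_force: [1.8, -5.1, 1.0]
opening: 0.165
t7.42 pos [ 0.442  -0.2073  0.1494] yaw -12.6 down [ 0.003 -0.005 -1.   ] shift [-2.3  5.7 70.7] ay -0.002 F [ 1.8 -5.1  1. ] open 0.165 q [-0.65 -0.03  2.11 -0.    1.06  1.15]
```

View pics/p3.png

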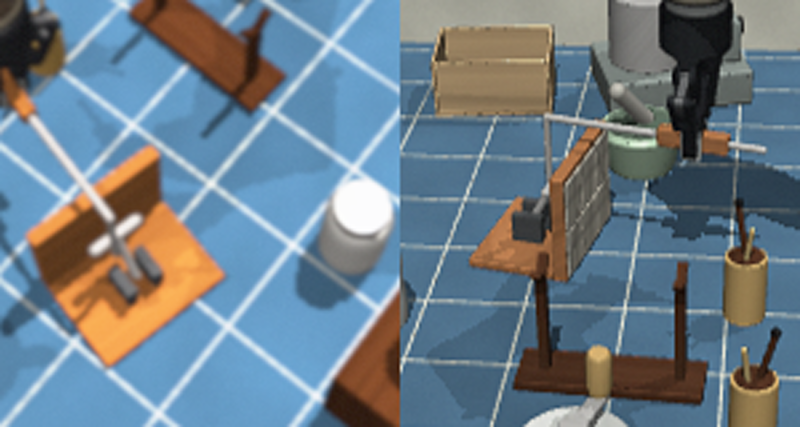

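The bar has swung over next to the wall, at scene crop (115,235). Checking how far it went.

Run:
```python
from h import *
s=read_camera("scene");k=8/3
p1,p2=[plane(s,(205+u/k,210+v/k),z)[:2] for u,v,z in((92,250,.084),(141,220,.084))]
m=(p1+p2)/2;print("bar",p1,p2,m)
for L in((32,237),(157,150)):print("wall front top",plane(s,(205+L[0]/k,210+L[1]/k),.13)[:2])
print("back top R",plane(s,(205+160/k,210+156/k),.13)[:2])
to(.45,-.207,.15)
```

```text
bar [ 0.59602931 -0.26386914] [ 0.61329763 -0.21042761] [ 0.60466347 -0.23714838]
wall front top [ 0.5568813  -0.29963129]
wall front top [ 0.59146071 -0.15771513]
back top R [ 0.59778638 -0.16074948]
t7.57 pos [ 0.442  -0.2073  0.1495] yaw -12.6 down [ 0.003 -0.005 -1.   ] shift [-2.1 -0.5  7.7]  F [ 1.9 -5.8  1. ] open 0.164 q [-0.65 -0.03  2.11 -0.    1.06  1.15]
```

The bar moved about 55 mm, close to the full 58 mm less its starting angle, so it is at its stop. I'll back off and lift out.

```bash
python3 -m inch '[{"ax":0,"ay":0,"az":0,"x":0,"y":0,"z":4,"hand":1},{"ax":0,"ay":0,"az":0,"x":0,"y":0,"z":4,"hand":1},{"ax":0,"ay":0,"az":0,"x":0,"y":0,"z":4,"hand":1},{"ax":0,"ay":0,"az":0,"x":0,"y":0,"z":0,"hand":1}]';python3 -m inch '[{"ax":0,"ay":0,"az":0,"x":0,"y":-20,"z":0,"hand":1},{"ax":0,"ay":0,"az":0,"x":0,"y":-35,"z":0,"hand":1},{"ax":0,"ay":0,"az":0,"x":0,"y":-35,"z":0,"hand":1},{"ax":0,"ay":0,"az":0,"x":0,"y":-35,"z":0,"hand":1},{"ax":0,"ay":0,"az":0,"x":0,"y":0,"z":0,"hand":1}]'; python3 -c "
from h import *
import cv2
to(.503,.017,.272,-2.4)
a=[read_camera('scene')['img'][180:340,205:355,::-1],read_camera('side')['img'][100:260,205:355,::-1]]
cv2.imwrite('pics/p4.png',cv2.resize(np.hstack(a),(800,427),interpolation=cv2.INTER_CUBIC))
"
```

```text
time: 7.9
eef_pos: [0.4531, -0.2082, 0.1481]
tcp_rot: [-0.443, 0.551, -0.551, 0.443]
contact_force: [2.7, -0.5, -1.1]
opening: 0.167
time: 8.32
eef_pos: [0.4549, -0.2087, 0.2809]
tcp_rot: [0.442, -0.548, 0.554, -0.444]
contact_force: [1.4, -0.4, 0.2]
opening: 0.166
t8.32 pos [ 0.4549 -0.2087  0.2809] yaw -12.3 down [ 0.008 -0.005 -1.   ] shift [-230.7    8.2   -1.3] ay -0.173 F [ 1.4 -0.4  0.2] open 0.166 q [-0.63 -0.14  1.96  0.    1.31  1.15]
```

View pics/p4.png

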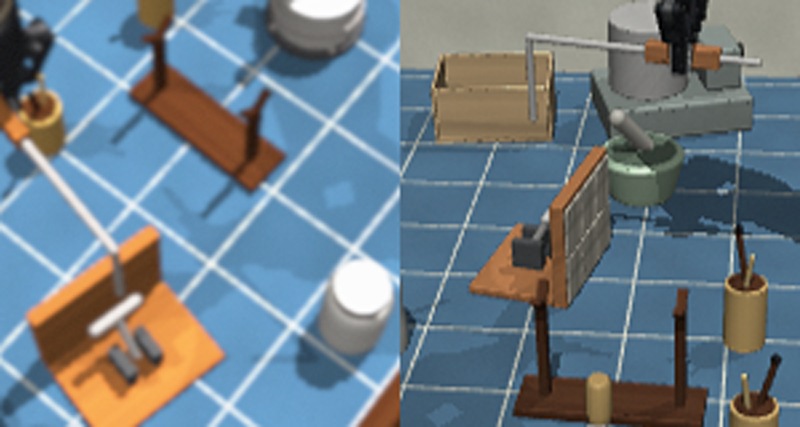

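The lever stands open on its own and the rod is level. I'll check the rod for slip and turn back to the rest's yaw.

```bash
python3 - <<'E'
from h import *
s=read_camera("scene");d=read_camera("side");k=8/3
S=lambda u,v:ray(s,(205+u/k,180+v/k));D=lambda u,v:ray(d,(205+(u-400)/k,100+v/k))
b,e=tri(S(117,252),D(531,38));t,e2=tri(S(119,288),D(533,122));p=get_state()["eef_pos"]
print(b,e,t,e2,b-p,np.linalg.norm((b-p)[:2]),np.degrees(np.arctan2(*(b-p)[1::-1])))
E
python3 -m inch '[{"ax":0,"ay":-0.087,"az":0,"x":0,"y":0,"z":0,"hand":1},{"ax":0,"ay":-0.086,"az":0,"x":0,"y":0,"z":0,"hand":1},{"ax":0,"ay":0,"az":0,"x":0,"y":0,"z":0,"hand":1}]'; python3 -c "
from h import *
to(.503,.017,.272,-2.4)"
```

```text
[ 0.61969373 -0.2444425   0.28490747] 0.010191270473768317 [ 0.61811326 -0.24193728  0.18935089] 0.0016770488026421248 [ 0.16805059 -0.03781406  0.01404977] 0.17225243830076645 -12.681253027469516
time: 8.77
eef_pos: [0.4516, -0.2068, 0.2703]
tcp_rot: [-0.49, 0.513, -0.508, 0.489]
contact_force: [-0.5, 0.3, -2.1]
opening: 0.167
t8.77 pos [ 0.4516 -0.2068  0.2703] yaw -2.4 down [-0.005  0.004 -1.   ] shift [-225.8   -1.1   41.9] ay -0.000 F [-0.5  0.3 -2.1] open 0.167 q [-0.63 -0.13  1.97  0.    1.31  0.98]
```

No slip: the bend is 172 mm ahead of the TCP and 14 mm up, and the leg is vertical. Carrying it back to above the rest.

```bash
python3 -m inch '[{"ax":0,"ay":0,"az":0,"x":-38,"y":0,"z":7,"hand":1},{"ax":0,"ay":0,"az":0,"x":-38,"y":0,"z":7,"hand":1},{"ax":0,"ay":0,"az":0,"x":-38,"y":0,"z":7,"hand":1},{"ax":0,"ay":0,"az":0,"x":-38,"y":0,"z":7,"hand":1},{"ax":0,"ay":0,"az":0,"x":-38,"y":0,"z":7,"hand":1}]'>/dev/null;python3 -m inch '[{"ax":0,"ay":0,"az":0,"x":-36,"y":0,"z":7,"hand":1},{"ax":0,"ay":0,"az":0,"x":0,"y":0,"z":0,"hand":1},{"ax":0,"ay":0,"az":0,"x":0,"y":0,"z":0,"hand":1}]'; python3 -c "
from h import *
to(.503,.017,.117,-2.4)"
```

```text
time: 9.43
eef_pos: [0.5039, 0.0181, 0.2713]
tcp_rot: [-0.49, 0.512, -0.509, 0.488]
contact_force: [-0.4, -0.5, -0.9]
opening: 0.167
t9.43 pos [0.5039 0.0181 0.2713] yaw -2.4 down [-0.004  0.001 -1.   ] shift [  1.2 154.3  -0.2] ay 0.000 F [-0.4 -0.5 -0.9] open 0.167 q [-0.17 -0.12  1.95 -0.    1.31  1.45]
```

```bash
python3 -m inch '[{"ax":0,"ay":0,"az":0,"x":0,"y":35,"z":0,"hand":1},{"ax":0,"ay":0,"az":0,"x":0,"y":35,"z":0,"hand":1},{"ax":0,"ay":0,"az":0,"x":0,"y":35,"z":0,"hand":1},{"ax":0,"ay":0,"az":0,"x":0,"y":20,"z":0,"hand":1},{"ax":0,"ay":0,"az":0,"x":0,"y":10,"z":0,"hand":1}]';python3 -m inch '[{"ax":0,"ay":0,"az":0,"x":0,"y":10,"z":0,"hand":1},{"ax":0,"ay":0,"az":0,"x":0,"y":6,"z":0,"hand":1},{"ax":0,"ay":0,"az":0,"x":0,"y":2,"z":0,"hand":1},{"ax":0,"ay":0,"az":0,"x":0,"y":0,"z":0,"hand":1},{"ax":0,"ay":0,"az":0,"x":0,"y":0,"z":0,"hand":1}]'; python3 -c "
from h import *
to(.503,.017,.117,-2.4)"
```

```text
time: 9.85
eef_pos: [0.5013, 0.0154, 0.1332]
tcp_rot: [-0.49, 0.514, -0.509, 0.486]
contact_force: [-1.3, 0.3, -1.7]
opening: 0.171
time: 10.27
eef_pos: [0.5058, 0.0158, 0.1217]
tcp_rot: [0.488, -0.51, 0.512, -0.489]
contact_force: [-0.1, -0.5, -0.9]
opening: 0.166
t10.27 pos [0.5058 0.0158 0.1217] yaw -2.5 down [ 0.002 -0.    -1.   ] shift [-1.   4.6 -2.9] ay -0.003 F [-0.1 -0.5 -0.9] open 0.166 q [-0.17  0.05  2.08  0.    1.01  1.45]
```

```bash
python3 -m inch '[{"ax":0,"ay":0,"az":0,"x":0,"y":2,"z":-2,"hand":1},{"ax":0,"ay":0,"az":0,"x":0,"y":2,"z":0,"hand":1},{"ax":0,"ay":0,"az":0,"x":0,"y":0,"z":0,"hand":1},{"ax":0,"ay":0,"az":0,"x":0,"y":0,"z":0,"hand":1}]'; python3 -m inch '[{"ax":0,"ay":0,"az":0,"x":0,"y":0,"z":0,"hand":0.2},{"ax":0,"ay":0,"az":0,"x":0,"y":0,"z":0,"hand":-0.2},{"ax":0,"ay":0,"az":0,"x":0,"y":0,"z":0,"hand":-1},{"ax":0,"ay":0,"az":0,"x":0,"y":0,"z":0,"hand":-1},{"ax":0,"ay":0,"az":0,"x":0,"y":0,"z":0,"hand":-1}]';python3 -m inch '[{"ax":0,"ay":0,"az":0,"x":0,"y":0,"z":0,"hand":-1},{"ax":0,"ay":0,"az":0,"x":0,"y":0,"z":0,"hand":-1},{"ax":0,"ay":0,"az":0,"x":0,"y":0,"z":0,"hand":-1},{"ax":0,"ay":0,"az":0,"x":0,"y":0,"z":0,"hand":-1},{"ax":0,"ay":0,"az":0,"x":0,"y":0,"z":0,"hand":-1}]'
```

```text
time: 10.6
eef_pos: [0.5036, 0.0165, 0.1177]
tcp_rot: [0.488, -0.511, 0.511, -0.489]
contact_force: [-1.3, 1.9, 4.3]
opening: 0.169
time: 11.02
eef_pos: [0.5027, 0.0161, 0.116]
tcp_rot: [-0.489, 0.511, -0.511, 0.489]
contact_force: [0.3, -1.1, 1.0]
opening: 0.87
time: 11.43
eef_pos: [0.5029, 0.0161, 0.1163]
tcp_rot: [0.489, -0.511, 0.511, -0.489]
contact_force: [0.1, -1.0, 0.1]
opening: 1.001
```

```bash
python3 -m inch '[{"ax":0,"ay":0,"az":0,"x":0,"y":-20,"z":0,"hand":-1},{"ax":0,"ay":0,"az":0,"x":0,"y":-35,"z":0,"hand":-1},{"ax":0,"ay":0,"az":0,"x":0,"y":-35,"z":0,"hand":-1},{"ax":0,"ay":0,"az":0,"x":0,"y":-40,"z":0,"hand":-1},{"ax":0,"ay":0,"az":0,"x":0,"y":-30,"z":0,"hand":-1}]';python3 -m inch '[{"ax":0,"ay":0,"az":0,"x":-35,"y":0,"z":-8,"hand":-1},{"ax":0,"ay":0,"az":0,"x":-35,"y":0,"z":-8,"hand":-1},{"ax":0,"ay":0,"az":0,"x":-35,"y":0,"z":-8,"hand":-1},{"ax":0,"ay":0,"az":0,"x":-35,"y":0,"z":-8,"hand":-1},{"ax":0,"ay":0,"az":0,"x":-35,"y":0,"z":-8,"hand":-1}]';python3 -m inch '[{"ax":0,"ay":0,"az":0,"x":0,"y":0,"z":0,"hand":-1},{"ax":0,"ay":0,"az":0,"x":0,"y":0,"z":0,"hand":-1},{"ax":0,"ay":0,"az":0,"x":0,"y":0,"z":0,"hand":-1}]';python3 - <<'E'
from h import *
import cv2
to(.5,.165,.242,-2.4)
w=read_camera('wrist')['img'][:,:,::-1];r=read_camera('side')['img'][150:290,205:305,::-1]
w=cv2.resize(w[0:340],(560,340));r=cv2.resize(r,(240,336));r=cv2.copyMakeBorder(r,0,4,0,0,0)
cv2.imwrite('pics/p5.png',np.hstack([w,r]))
E
```

```text
time: 11.85
eef_pos: [0.5033, 0.0161, 0.2797]
tcp_rot: [0.488, -0.51, 0.512, -0.49]
contact_force: [-0.4, -0.5, 1.2]
opening: 1.0
time: 12.27
eef_pos: [0.4701, 0.1942, 0.2766]
tcp_rot: [0.488, -0.511, 0.511, -0.489]
contact_force: [1.1, -0.5, 0.0]
opening: 0.998
time: 12.52
eef_pos: [0.4706, 0.1926, 0.2762]
tcp_rot: [0.489, -0.511, 0.511, -0.489]
contact_force: [0.7, 0.3, 0.2]
opening: 0.998
t12.52 pos [0.4706 0.1926 0.2762] yaw -2.5 down [-0.    -0.001 -1.   ] shift [26.3 34.2 30.6] ay -0.002 F [0.7 0.3 0.2] open 0.998 q [ 0.19 -0.11  1.94 -0.    1.31  1.8 ]
```

View pics/p5.png

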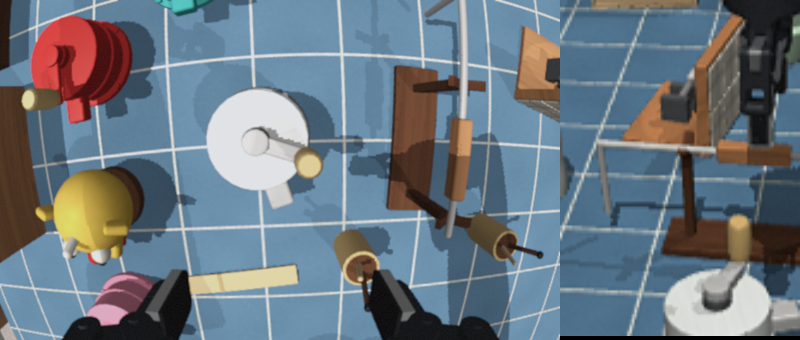

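The rod is back in both notches and the lever is open. In the wrist view the drum top is at (258,139), the hub at (255,142), the knob top at (308,165) and the spout end at (284,198). I'll fit the drum circle.

Run:
```python
from h import *
import cv2
from scipy.optimize import least_squares
np.set_printoptions(precision=4,suppress=True)
st=get_state();c=read_camera("wrist")
def W(uv,z):
    o,d=wristray(c,uv,st["eef_pos"],st["tcp_rot"]);return (o+d*(z-o[2])/d[2])[:2]
hsv=cv2.cvtColor(c["img"],cv2.COLOR_RGB2HSV);m=((hsv[...,1]<40)&(hsv[...,2]>150)).astype(np.uint8);m[:,:190]=0;m[:,330:]=0;m[:75]=0;m[215:]=0
m=cv2.morphologyEx(m,cv2.MORPH_OPEN,np.ones((7,7),np.uint8))
k=max(cv2.findContours(m,0,1)[0],key=cv2.contourArea)[:,0]
P=np.array([W(p,.092) for p in k])
f=least_squares(lambda v:np.hypot(*(P-v[:2]).T)-v[2],[*P.mean(0),.052],loss="soft_l1",f_scale=.001)
print("drum",f.x,"hub",W((255,142),.112),W((255,142),.105))
ax=f.x[:2]
kn=W((308,164.5),.146);sp=W((284,199),.052);sp2=W((284,197),.062)
for n,p in(("knob",kn),("spout",sp),("spout2",sp2)):
    d=p-ax;print(n,p,"r",np.hypot(*d),"ang",np.degrees(np.arctan2(d[1],d[0])))
hy=cv2.inRange(hsv,(12,60,120),(30,255,255));hy[:,:290]=0;hy[:,330:]=0;hy[:145]=0;hy[185:]=0
kk=max(cv2.findContours(hy,0,1)[0],key=cv2.contourArea);print("yellow",cv2.boundingRect(kk))
to(*kn,.2)
```

```text
drum [0.52   0.2143 0.0488] hub [0.5211 0.2117] [0.5205 0.2123]
knob [0.5039 0.1669] r 0.04997423421290587 ang -108.77703037592066
spout [0.4495 0.1878] r 0.07531167029776484 ang -159.4121912069744
spout2 [0.4545 0.1877] r 0.07063489977590783 ang -157.88949893484534
yellow (294, 151, 27, 28)
t12.67 pos [0.471  0.1916 0.2763] yaw -2.6 down [-0. -0. -1.] shift [23.1 76.3 34. ]  F [-0.3 -0.7  0.3] open 0.998 q [ 0.19 -0.11  1.94 -0.    1.31  1.8 ]
```

The knob is at about (0.503, 0.167) and the axis at about (0.521, 0.212). The radius comes out at 48–50 mm as given. The spout direction is about -163°, so there are about 52° to go clockwise to it. Moving over the knob with the jaws part-closed.

```bash
python3 -m inch '[{"ax":0,"ay":0,"az":0,"x":24,"y":0,"z":33,"hand":-0.25},{"ax":0,"ay":0,"az":0,"x":0,"y":35,"z":0,"hand":-0.25},{"ax":0,"ay":0,"az":0,"x":0,"y":35,"z":0,"hand":-0.25},{"ax":0,"ay":0,"az":0,"x":0,"y":0,"z":0,"hand":-0.25},{"ax":0,"ay":0,"az":0,"x":0,"y":0,"z":0,"hand":-0.25}]' 60
python3 - <<'E'
from h import *
to(.503,.1665,.122,-2.4)
E
```

```text
time: 13.08
eef_pos: [0.5013, 0.1661, 0.2043]
tcp_rot: [-0.49, 0.513, -0.51, 0.487]
contact_force: [0.2, 0.2, 1.4]
opening: 0.626
t13.08 pos [0.5013 0.1661 0.2043] yaw -2.6 down [-0.006 -0.001 -1.   ] shift [-0.6 82.3  2.1] ay -0.004 F [0.2 0.2 1.4] open 0.626 q [ 0.13 -0.    1.97 -0.    1.18  1.74]
```

```bash
python3 -m inch '[{"ax":0,"ay":0,"az":0,"x":0,"y":30,"z":1,"hand":-0.25},{"ax":0,"ay":0,"az":0,"x":0,"y":30,"z":0,"hand":-0.25},{"ax":0,"ay":0,"az":0,"x":0,"y":20,"z":0,"hand":-0.25},{"ax":0,"ay":0,"az":0,"x":0,"y":0,"z":0,"hand":-0.25},{"ax":0,"ay":0,"az":0,"x":0,"y":0,"z":0,"hand":-0.25}]' 60; python3 -m inch '[{"ax":0,"ay":0,"az":0,"x":0,"y":0,"z":0,"hand":1},{"ax":0,"ay":0,"az":0,"x":0,"y":0,"z":0,"hand":1},{"ax":0,"ay":0,"az":0,"x":0,"y":0,"z":0,"hand":1},{"ax":0,"ay":0,"az":0,"x":0,"y":0,"z":0,"hand":1},{"ax":0,"ay":0,"az":0,"x":0,"y":0,"z":0,"hand":1}]' 60
python3 - <<'E'
from h import *
to(.503,.1665,.122,-2.4)
E
```

```text
time: 13.5
eef_pos: [0.5044, 0.1672, 0.1279]
tcp_rot: [0.488, -0.511, 0.511, -0.489]
contact_force: [0.2, 0.6, -0.5]
opening: 0.628
time: 13.92
eef_pos: [0.5053, 0.1672, 0.1295]
tcp_rot: [0.488, -0.51, 0.512, -0.49]
contact_force: [-1.1, -0.8, 5.5]
opening: 0.26
t13.92 pos [0.5053 0.1672 0.1295] yaw -2.5 down [ 0.005 -0.    -1.   ] shift [ 0.8  7.5 -2.3] ay -0.002 F [-1.1 -0.8  5.5] open 0.260 q [ 0.13  0.1   2.02 -0.    1.02  1.74]
```

The knob is held (opening 22 mm). First 40° in small steps, watching the forces.

```bash
python3 -m inch '[{"ax":0,"ay":0,"az":0,"x":0,"y":0,"z":0,"hand":1},{"ax":0,"ay":0,"az":0,"x":-4.35,"y":0,"z":-7.5,"hand":1},{"ax":0,"ay":0,"az":0,"x":-4.35,"y":0,"z":-7.5,"hand":1},{"ax":0,"ay":0,"az":0,"x":-6.65,"y":0,"z":-5.6,"hand":1},{"ax":0,"ay":0,"az":0,"x":-6.65,"y":0,"z":-5.6,"hand":1}]'
cat >> h.py <<'E'
def crank():
    s=get_state();d=s["eef_pos"][:2]-np.array([.5207,.212])
    print("t%.2f"%s["time"],s["eef_pos"].round(4),"r %.1f ang %.1f"%(1000*np.hypot(*d),np.degrees(np.arctan2(d[1],d[0]))),"F",s["contact_force"].round(1),"open %.3f"%s["opening"])
E
python3 -c "
from h import *
crank()"
python3 -m inch '[{"ax":0,"ay":0,"az":0,"x":0,"y":0,"z":0,"hand":1},{"ax":0,"ay":0,"az":0,"x":0,"y":0,"z":0,"hand":1}]'>/dev/null
python3 -c "
from h import *
crank();to(.5,.17,.12)"
```

```text
time: 14.33
eef_pos: [0.4791, 0.1894, 0.1295]
tcp_rot: [0.489, -0.509, 0.512, -0.489]
contact_force: [-2.5, -4.0, 7.2]
opening: 0.257
t14.33 [0.4791 0.1894 0.1295] r 47.3 ang -151.4 F [-2.5 -4.   7.2] open 0.257
t14.50 [0.4785 0.1907 0.1294] r 47.3 ang -153.2 F [-5.8 -1.4  9.5] open 0.261
t14.50 pos [0.4785 0.1907 0.1294] yaw -2.5 down [ 0. -0. -1.] shift [19.8  9.4 22.4]  F [-5.8 -1.4  9.5] open 0.261 q [ 0.18  0.06  2.06 -0.    1.02  1.8 ]
```

The axis refined from the arc is about (0.522, 0.2135). The knob is at -152° and the spout at about -162°. I'll ease 3 mm upward and continue the first turn, checking forces as it goes.

```bash
sed -i 's/\[.5207,.212\]/[.522,.2135]/' h.py
C='python3 -c "from h import *;crank()"'
python3 -m inch '[{"ax":0,"ay":0,"az":0,"x":-8.15,"y":-3,"z":-2.95,"hand":1},{"ax":0,"ay":0,"az":0,"x":-8.15,"y":0,"z":-2.95,"hand":1},{"ax":0,"ay":0,"az":0,"x":-8.7,"y":0,"z":0,"hand":1},{"ax":0,"ay":0,"az":0,"x":-8.7,"y":0,"z":0,"hand":1}]'>/dev/null; eval "$C"
python3 -m inch '[{"ax":0,"ay":0,"az":0,"x":-8.15,"y":0,"z":2.95,"hand":1},{"ax":0,"ay":0,"az":0,"x":-8.15,"y":0,"z":2.95,"hand":1},{"ax":0,"ay":0,"az":0,"x":-6.65,"y":0,"z":5.6,"hand":1},{"ax":0,"ay":0,"az":0,"x":-6.65,"y":0,"z":5.6,"hand":1}]'>/dev/null; eval "$C"
python3 -m inch '[{"ax":0,"ay":0,"az":0,"x":-4.35,"y":0,"z":7.5,"hand":1},{"ax":0,"ay":0,"az":0,"x":-4.35,"y":0,"z":7.5,"hand":1},{"ax":0,"ay":0,"az":0,"x":-1.5,"y":0,"z":8.55,"hand":1},{"ax":0,"ay":0,"az":0,"x":-1.5,"y":0,"z":8.55,"hand":1}]'>/dev/null; eval "$C"
python3 -m inch '[{"ax":0,"ay":0,"az":0,"x":1.5,"y":0,"z":8.55,"hand":1},{"ax":0,"ay":0,"az":0,"x":1.5,"y":0,"z":8.55,"hand":1},{"ax":0,"ay":0,"az":0,"x":4.35,"y":0,"z":7.5,"hand":1},{"ax":0,"ay":0,"az":0,"x":4.35,"y":0,"z":7.5,"hand":1}]'>/dev/null; eval "$C"
```

```text
t14.83 [0.4737 0.225  0.1297] r 49.7 ang 166.6 F [ 0.3 -2.3 -1.5] open 0.253
t15.17 [0.4929 0.2545 0.1296] r 50.2 ang 125.4 F [-1.4 -2.   1.1] open 0.257
t15.50 [0.5262 0.264  0.1296] r 50.7 ang 85.2 F [-2.  -0.2  1.8] open 0.258
t15.83 [0.5577 0.2497 0.1296] r 50.9 ang 45.4 F [-2.7  0.5  2.3] open 0.256
```

Forces are at the friction level and the radius holds at 50 mm. The crank is now about 150° past the spout, leaving about 929.5°, which is two full turns plus 209.5°. First full turn from here.

```bash
C='python3 -c "from h import *;crank()"'
python3 -m inch '[{"ax":0,"ay":0,"az":0,"x":6.65,"y":0,"z":5.6,"hand":1},{"ax":0,"ay":0,"az":0,"x":6.65,"y":0,"z":5.6,"hand":1},{"ax":0,"ay":0,"az":0,"x":8.15,"y":0,"z":2.95,"hand":1},{"ax":0,"ay":0,"az":0,"x":8.15,"y":0,"z":2.95,"hand":1}]'>/dev/null; eval "$C"
python3 -m inch '[{"ax":0,"ay":0,"az":0,"x":8.7,"y":0,"z":0,"hand":1},{"ax":0,"ay":0,"az":0,"x":8.7,"y":0,"z":0,"hand":1},{"ax":0,"ay":0,"az":0,"x":8.15,"y":0,"z":-2.95,"hand":1},{"ax":0,"ay":0,"az":0,"x":8.15,"y":0,"z":-2.95,"hand":1}]'>/dev/null; eval "$C"
python3 -m inch '[{"ax":0,"ay":0,"az":0,"x":6.65,"y":0,"z":-5.6,"hand":1},{"ax":0,"ay":0,"az":0,"x":6.65,"y":0,"z":-5.6,"hand":1},{"ax":0,"ay":0,"az":0,"x":4.35,"y":0,"z":-7.5,"hand":1},{"ax":0,"ay":0,"az":0,"x":4.35,"y":0,"z":-7.5,"hand":1}]'>/dev/null; eval "$C"
python3 -m inch '[{"ax":0,"ay":0,"az":0,"x":1.5,"y":0,"z":-8.55,"hand":1},{"ax":0,"ay":0,"az":0,"x":1.5,"y":0,"z":-8.55,"hand":1},{"ax":0,"ay":0,"az":0,"x":-1.5,"y":0,"z":-8.55,"hand":1},{"ax":0,"ay":0,"az":0,"x":-1.5,"y":0,"z":-8.55,"hand":1}]'>/dev/null; eval "$C"
python3 -m inch '[{"ax":0,"ay":0,"az":0,"x":-4.35,"y":0,"z":-7.5,"hand":1},{"ax":0,"ay":0,"az":0,"x":-4.35,"y":0,"z":-7.5,"hand":1},{"ax":0,"ay":0,"az":0,"x":-6.65,"y":0,"z":-5.6,"hand":1},{"ax":0,"ay":0,"az":0,"x":-6.65,"y":0,"z":-5.6,"hand":1}]'>/dev/null; eval "$C"
python3 -m inch '[{"ax":0,"ay":0,"az":0,"x":-8.15,"y":0,"z":-2.95,"hand":1},{"ax":0,"ay":0,"az":0,"x":-8.15,"y":0,"z":-2.95,"hand":1},{"ax":0,"ay":0,"az":0,"x":-8.7,"y":0,"z":0,"hand":1},{"ax":0,"ay":0,"az":0,"x":-8.7,"y":0,"z":0,"hand":1}]'>/dev/null; eval "$C"
python3 -m inch '[{"ax":0,"ay":0,"az":0,"x":-8.15,"y":0,"z":2.95,"hand":1},{"ax":0,"ay":0,"az":0,"x":-8.15,"y":0,"z":2.95,"hand":1},{"ax":0,"ay":0,"az":0,"x":-6.65,"y":0,"z":5.6,"hand":1},{"ax":0,"ay":0,"az":0,"x":-6.65,"y":0,"z":5.6,"hand":1}]'>/dev/null; eval "$C"
python3 -m inch '[{"ax":0,"ay":0,"az":0,"x":-4.35,"y":0,"z":7.5,"hand":1},{"ax":0,"ay":0,"az":0,"x":-4.35,"y":0,"z":7.5,"hand":1},{"ax":0,"ay":0,"az":0,"x":-1.5,"y":0,"z":8.55,"hand":1},{"ax":0,"ay":0,"az":0,"x":-1.5,"y":0,"z":8.55,"hand":1}]'>/dev/null; eval "$C"
python3 -m inch '[{"ax":0,"ay":0,"az":0,"x":1.5,"y":0,"z":8.55,"hand":1},{"ax":0,"ay":0,"az":0,"x":1.5,"y":0,"z":8.55,"hand":1},{"ax":0,"ay":0,"az":0,"x":4.35,"y":0,"z":7.5,"hand":1},{"ax":0,"ay":0,"az":0,"x":4.35,"y":0,"z":7.5,"hand":1}]'>/dev/null; eval "$C"; python3 -c "from h import *;to(.5,.2,.13,-2.4)"
```

```text
t16.17 [0.5725 0.2188 0.1295] r 50.8 ang 6.0 F [-4.3  1.9  4.3] open 0.257
t16.50 [0.5642 0.186  0.1294] r 50.3 ang -33.1 F [-3.6  4.6  4.5] open 0.260
t16.83 [0.5372 0.166  0.1295] r 49.9 ang -72.3 F [-0.1  8.5  3.1] open 0.257
t17.17 [0.5038 0.1674 0.1296] r 49.5 ang -111.5 F [ 5.   6.3 -0.1] open 0.259
t17.50 [0.4784 0.1902 0.1296] r 49.4 ang -151.8 F [ 5.8 -0.2 -0.1] open 0.260
t17.83 [0.4735 0.2247 0.1295] r 49.8 ang 167.0 F [ 3.4 -2.7  3. ] open 0.260
t18.17 [0.4916 0.2538 0.1294] r 50.4 ang 127.0 F [ 0.5 -5.6  5.9] open 0.258
t18.50 [0.5239 0.2643 0.1294] r 50.8 ang 87.8 F [-2.5 -2.8  8.2] open 0.264
t18.83 [0.5556 0.2518 0.1294] r 50.9 ang 48.7 F [-3.7  0.1  7. ] open 0.259
t18.83 pos [0.5556 0.2518 0.1294] yaw -2.5 down [-0.004  0.001 -1.   ] shift [ 54.2  -0.4 -53.3] ay -0.002 F [-3.7  0.1  7. ] open 0.259 q [0.26 0.26 1.83 0.   1.06 1.87]
```

That turn tracked cleanly, and the crank is about 1.4 turns past the spout. Second full turn:

```bash
C='python3 -c "from h import *;crank()"'
python3 -m inch '[{"ax":0,"ay":0,"az":0,"x":6.65,"y":-2,"z":5.6,"hand":1},{"ax":0,"ay":0,"az":0,"x":6.65,"y":0,"z":5.6,"hand":1},{"ax":0,"ay":0,"az":0,"x":8.15,"y":0,"z":2.95,"hand":1},{"ax":0,"ay":0,"az":0,"x":8.15,"y":0,"z":2.95,"hand":1}]'>/dev/null; eval "$C"
python3 -m inch '[{"ax":0,"ay":0,"az":0,"x":8.7,"y":0,"z":0,"hand":1},{"ax":0,"ay":0,"az":0,"x":8.7,"y":0,"z":0,"hand":1},{"ax":0,"ay":0,"az":0,"x":8.15,"y":0,"z":-2.95,"hand":1},{"ax":0,"ay":0,"az":0,"x":8.15,"y":0,"z":-2.95,"hand":1}]'>/dev/null; eval "$C"
python3 -m inch '[{"ax":0,"ay":0,"az":0,"x":6.65,"y":0,"z":-5.6,"hand":1},{"ax":0,"ay":0,"az":0,"x":6.65,"y":0,"z":-5.6,"hand":1},{"ax":0,"ay":0,"az":0,"x":4.35,"y":0,"z":-7.5,"hand":1},{"ax":0,"ay":0,"az":0,"x":4.35,"y":0,"z":-7.5,"hand":1}]'>/dev/null; eval "$C"
python3 -m inch '[{"ax":0,"ay":0,"az":0,"x":1.5,"y":0,"z":-8.55,"hand":1},{"ax":0,"ay":0,"az":0,"x":1.5,"y":0,"z":-8.55,"hand":1},{"ax":0,"ay":0,"az":0,"x":-1.5,"y":0,"z":-8.55,"hand":1},{"ax":0,"ay":0,"az":0,"x":-1.5,"y":0,"z":-8.55,"hand":1}]'>/dev/null; eval "$C"
python3 -m inch '[{"ax":0,"ay":0,"az":0,"x":-4.35,"y":0,"z":-7.5,"hand":1},{"ax":0,"ay":0,"az":0,"x":-4.35,"y":0,"z":-7.5,"hand":1},{"ax":0,"ay":0,"az":0,"x":-6.65,"y":0,"z":-5.6,"hand":1},{"ax":0,"ay":0,"az":0,"x":-6.65,"y":0,"z":-5.6,"hand":1}]'>/dev/null; eval "$C"
python3 -m inch '[{"ax":0,"ay":0,"az":0,"x":-8.15,"y":0,"z":-2.95,"hand":1},{"ax":0,"ay":0,"az":0,"x":-8.15,"y":0,"z":-2.95,"hand":1},{"ax":0,"ay":0,"az":0,"x":-8.7,"y":0,"z":0,"hand":1},{"ax":0,"ay":0,"az":0,"x":-8.7,"y":0,"z":0,"hand":1}]'>/dev/null; eval "$C"
python3 -m inch '[{"ax":0,"ay":0,"az":0,"x":-8.15,"y":0,"z":2.95,"hand":1},{"ax":0,"ay":0,"az":0,"x":-8.15,"y":0,"z":2.95,"hand":1},{"ax":0,"ay":0,"az":0,"x":-6.65,"y":0,"z":5.6,"hand":1},{"ax":0,"ay":0,"az":0,"x":-6.65,"y":0,"z":5.6,"hand":1}]'>/dev/null; eval "$C"
python3 -m inch '[{"ax":0,"ay":0,"az":0,"x":-4.35,"y":0,"z":7.5,"hand":1},{"ax":0,"ay":0,"az":0,"x":-4.35,"y":0,"z":7.5,"hand":1},{"ax":0,"ay":0,"az":0,"x":-1.5,"y":0,"z":8.55,"hand":1},{"ax":0,"ay":0,"az":0,"x":-1.5,"y":0,"z":8.55,"hand":1}]'>/dev/null; eval "$C"
python3 -m inch '[{"ax":0,"ay":0,"az":0,"x":1.5,"y":0,"z":8.55,"hand":1},{"ax":0,"ay":0,"az":0,"x":1.5,"y":0,"z":8.55,"hand":1},{"ax":0,"ay":0,"az":0,"x":4.35,"y":0,"z":7.5,"hand":1},{"ax":0,"ay":0,"az":0,"x":4.35,"y":0,"z":7.5,"hand":1}]'>/dev/null; eval "$C"; python3 -c "from h import *;to(.5,.2,.13,-2.4)"
```

```text
t19.17 [0.572  0.2208 0.1297] r 50.5 ang 8.3 F [ 2.1  2.7 -1.3] open 0.254
t19.50 [0.5637 0.1858 0.1298] r 50.1 ang -33.6 F [ 0.5  2.  -4.7] open 0.256
t19.83 [0.5353 0.1657 0.1299] r 49.7 ang -74.4 F [ 1.3  4.9 -9.1] open 0.260
t20.17 [0.502  0.1683 0.1301] r 49.4 ang -113.8 F [  6.8   8.2 -16.5] open 0.253
t20.50 [0.4781 0.1907 0.1302] r 49.5 ang -152.5 F [ 10.9   2.8 -19.6] open 0.256
t20.83 [0.4732 0.2231 0.1301] r 49.7 ang 168.8 F [  8.   -3.7 -15.8] open 0.259
t21.17 [0.4909 0.2529 0.1301] r 50.2 ang 128.2 F [ -0.   -4.6 -13. ] open 0.260
t21.50 [0.5246 0.264  0.1301] r 50.6 ang 87.1 F [ -3.   -0.7 -14.4] open 0.258
t21.83 [0.557  0.2501 0.1303] r 50.6 ang 46.3 F [ -1.5   2.8 -19.5] open 0.259
t21.83 pos [0.557  0.2501 0.1303] yaw -2.5 down [-0.001  0.001 -1.   ] shift [ 52.6   0.3 -54.7] ay -0.002 F [ -1.5   2.8 -19.5] open 0.259 q [0.26 0.26 1.83 0.   1.06 1.87]
```

The count is now about 2.4 turns. Last 200° with 2 mm back down, then the final 9.5°.

```bash
C='python3 -c "from h import *;crank()"'
python3 -m inch '[{"ax":0,"ay":0,"az":0,"x":6.65,"y":2,"z":5.6,"hand":1},{"ax":0,"ay":0,"az":0,"x":6.65,"y":0,"z":5.6,"hand":1},{"ax":0,"ay":0,"az":0,"x":8.15,"y":0,"z":2.95,"hand":1},{"ax":0,"ay":0,"az":0,"x":8.15,"y":0,"z":2.95,"hand":1}]'>/dev/null; eval "$C"
python3 -m inch '[{"ax":0,"ay":0,"az":0,"x":8.7,"y":0,"z":0,"hand":1},{"ax":0,"ay":0,"az":0,"x":8.7,"y":0,"z":0,"hand":1},{"ax":0,"ay":0,"az":0,"x":8.15,"y":0,"z":-2.95,"hand":1},{"ax":0,"ay":0,"az":0,"x":8.15,"y":0,"z":-2.95,"hand":1}]'>/dev/null; eval "$C"
python3 -m inch '[{"ax":0,"ay":0,"az":0,"x":6.65,"y":0,"z":-5.6,"hand":1},{"ax":0,"ay":0,"az":0,"x":6.65,"y":0,"z":-5.6,"hand":1},{"ax":0,"ay":0,"az":0,"x":4.35,"y":0,"z":-7.5,"hand":1},{"ax":0,"ay":0,"az":0,"x":4.35,"y":0,"z":-7.5,"hand":1}]'>/dev/null; eval "$C"
python3 -m inch '[{"ax":0,"ay":0,"az":0,"x":1.5,"y":0,"z":-8.55,"hand":1},{"ax":0,"ay":0,"az":0,"x":1.5,"y":0,"z":-8.55,"hand":1},{"ax":0,"ay":0,"az":0,"x":-1.5,"y":0,"z":-8.55,"hand":1},{"ax":0,"ay":0,"az":0,"x":-1.5,"y":0,"z":-8.55,"hand":1}]'>/dev/null; eval "$C"
python3 -m inch '[{"ax":0,"ay":0,"az":0,"x":-4.35,"y":0,"z":-7.5,"hand":1},{"ax":0,"ay":0,"az":0,"x":-4.35,"y":0,"z":-7.5,"hand":1},{"ax":0,"ay":0,"az":0,"x":-6.65,"y":0,"z":-5.6,"hand":1},{"ax":0,"ay":0,"az":0,"x":-6.65,"y":0,"z":-5.6,"hand":1}]'>/dev/null; eval "$C"
python3 -m inch '[{"ax":0,"ay":0,"az":0,"x":-3.75,"y":0,"z":-1.75,"hand":1},{"ax":0,"ay":0,"az":0,"x":-3.75,"y":0,"z":-1.75,"hand":1},{"ax":0,"ay":0,"az":0,"x":0,"y":0,"z":0,"hand":1},{"ax":0,"ay":0,"az":0,"x":0,"y":0,"z":0,"hand":1}]'>/dev/null; eval "$C"
```

```text
t22.17 [0.5724 0.2189 0.13  ] r 50.7 ang 6.1 F [ -6.    1.7 -10.5] open 0.260
t22.50 [0.5644 0.1864 0.1299] r 50.3 ang -32.6 F [ -6.    7.1 -10.4] open 0.260
t22.83 [0.5379 0.1663 0.13  ] r 49.8 ang -71.4 F [  0.4   9.6 -13. ] open 0.258
t23.17 [0.5047 0.1673 0.1301] r 49.4 ang -110.5 F [  4.3   6.9 -17.3] open 0.256
t23.50 [0.4786 0.1902 0.1301] r 49.3 ang -151.8 F [  4.   -0.1 -13.7] open 0.256
t23.83 [0.475  0.1988 0.13  ] r 49.2 ang -162.6 F [-0.6  1.6 -7.5] open 0.255
```

The knob is at -162.6° on its third return to the spout. Releasing and rising.

```bash
python3 -m inch '[{"ax":0,"ay":0,"az":0,"x":0,"y":0,"z":0,"hand":-0.25},{"ax":0,"ay":0,"az":0,"x":0,"y":0,"z":0,"hand":-0.25},{"ax":0,"ay":0,"az":0,"x":0,"y":0,"z":0,"hand":-0.25},{"ax":0,"ay":0,"az":0,"x":0,"y":0,"z":0,"hand":-0.25},{"ax":0,"ay":0,"az":0,"x":0,"y":0,"z":0,"hand":-0.25}]'; python3 -m inch '[{"ax":0,"ay":0,"az":0,"x":0,"y":-20,"z":0,"hand":-0.25},{"ax":0,"ay":0,"az":0,"x":0,"y":-35,"z":0,"hand":-0.25},{"ax":0,"ay":0,"az":0,"x":0,"y":-35,"z":0,"hand":-0.25},{"ax":0,"ay":0,"az":0,"x":0,"y":-35,"z":0,"hand":-0.25},{"ax":0,"ay":0,"az":0,"x":0,"y":-25,"z":0,"hand":-0.25}]';python3 -m inch '[{"ax":0,"ay":0,"az":0,"x":0,"y":0,"z":0,"hand":-1},{"ax":0,"ay":0,"az":0,"x":0,"y":0,"z":0,"hand":-1},{"ax":0,"ay":0,"az":0,"x":0,"y":0,"z":0,"hand":-1}]'
python3 - <<'E'
from h import *
import cv2
crank()
w=read_camera('wrist')['img'][:,:,::-1];r=read_camera('side')['img'][110:330,205:350,::-1]
cv2.imwrite('pics/p6.png',np.hstack([w[:340],cv2.resize(r,(224,340))]))
E
```

```text
time: 24.25
eef_pos: [0.4762, 0.1981, 0.1306]
tcp_rot: [0.488, -0.511, 0.511, -0.489]
contact_force: [0.2, -0.1, 0.1]
opening: 0.624
time: 24.67
eef_pos: [0.4761, 0.1982, 0.2836]
tcp_rot: [0.487, -0.51, 0.512, -0.49]
contact_force: [0.3, 0.2, 1.3]
opening: 0.624
time: 24.92
eef_pos: [0.4748, 0.1979, 0.2786]
tcp_rot: [-0.489, 0.511, -0.511, 0.489]
contact_force: [0.2, 0.7, -0.3]
opening: 0.997
t24.92 [0.4748 0.1979 0.2786] r 49.7 ang -161.7 F [ 0.2  0.7 -0.3] open 0.997
```

View pics/p6.png

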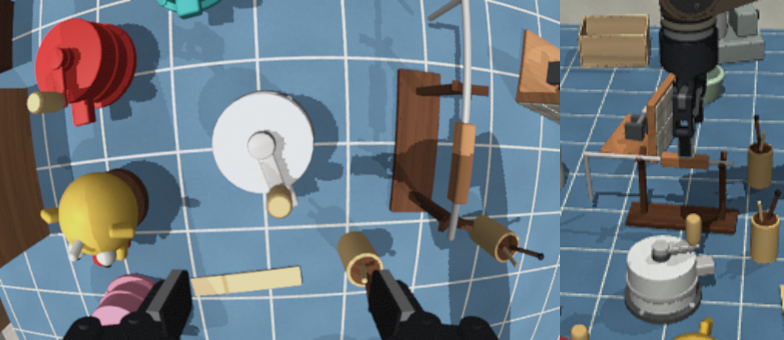

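The knob stands over the spout and hides it from above. The rod hangs in both notches, the lever leans to the wall, and nearby bystanders are unmoved. Handing in.

```bash
python3 -c "
from plant import *
print(sign_off(), get_state()['time'])"
```

```text
the job is handed in; nothing more can be done
the job is handed in; nothing more can be done
```

The job is handed in, at about 25 s of the 72 s allowed; no verdict is reported.

I pulled the chute lever over with the hooked rod and laid the rod back in its rest. I then cranked the meter clockwise to the spout plus three turns, let go and raised the hand clear.

**Last checks**
- **Lever:** its bar moved about 55 mm, and full swing is 58 mm less its unknown start angle. In the last picture it still leans to the wall.
- **Rod:** it sits in both notches with the leg hanging down.
- **Crank:** the knob was released at -162.6°. Separate measurements put the spout at -160.5° and -163.8°, well inside the ±14° allowed. Pose readings along the way show three full turns.
- **Bystanders:** the lion head, brush holders and palette stick look where they were. The canister, mortar and saucer were not in the last picture, though the hand never worked near them.

**Disagreements and odd readings**
- The two fixed cameras disagreed by 5–9 mm on most points, so I refined the crank axis by about 2 mm from the motion itself.
- At the end of the lever pull there was a sideways force of about 5–6 N. I took it as the lever reaching its stop, but did not confirm where it came from.
- Vertical force on the hand reached about 20 N while cranking, because my hand height was slightly off.

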